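# Screw the crank-hole cap home on a motorcycle engine

## Robot

A 6-joint arm with a two-finger parallel gripper is mounted at the origin on the work surface. World frame = base frame: x ahead of the robot, y to its left, z up, the work surface at z = 0. Lengths are in mm, angles in rad, forces in N, time in s.
With the tool pointing down it reaches from about 275 to 750 mm from the base axis. Payload 10.2 kg.
Tool frame: the origin (TCP) lies midway between the tips of the shut fingers; the grasp point (between the pads) lies 19 mm behind it; z points along the fingers, y is the line along which they close (so a half turn about z gives the same grasp; the last joint's range is limited). The gripper opens to 88 mm and grips with 3 to 60 N. Pads are 18 mm wide; open, the fingers measure 123 mm over their backs; the gripper's body (75 mm by 187 mm) begins 45 mm behind the grasp point.
Start: joints at [-0.223, 0.313, 1.498, -0, 1.331, -0.223], TCP at [525.006, -0.014, 238.72] pointing down, gripper open.
Joint ranges: [-2.94, 2.94], [-0.97, 2.17], [0.19, 2.56], [-1.23, 4.37], [0.02, 3.11], [-2.88, 2.88]. Speed limits (rad/s): [2.39, 2.39, 3.01, 3.14, 3.14, 3.14].

## Interface

Orientations are given as a unit quaternion [x, y, z, w].
In Python, from workcell import r, imaging gives the robot as it stands.
- The arm moves only by the shell command python3 -m handwheel 'ROWS'. ROWS is JSON, a list of rows, each a list of 7 numbers: the shift along the tool's x, y, z in m, then the turn, a rotation vector about the tool's x, y, z in rad, then the closure in counts, from 0 (fully open) to 255 (shut). In form: [[x, y, z, ax, ay, az, claw], ...]. A call has exactly 5 rows; each row shifts and turns the commanded pose from where the row before left it, along the tool's axes as they then stand; what a row does not reach is not made up. A row lasts 1/12 s, in which the tool goes at most 41.7 mm and 7.16 degrees, less where a joint would pass 70% of its speed; a pose out of reach is approached as far as the arm can. A call with a gripper value outside its range is refused whole. The fingers move at their own pace and stop on an object; the grip force is fixed at half the most. Time passes only in rows, so rows that do not move let the fingers close, or fill a call up. It gives the time, the measured TCP pose, the force, the opening and the grip force at its end, in the units of the state.
- r.state(): the state, without advancing time (a new reading comes with each control period).
- imaging.get_image(name): name is "scene" or "side" or "wrist"; returns a dict with "pixels" (480x640x3 uint8, red, green, blue), "camera_matrix" (3x3 intrinsics, pixels), "position" and "orientation" of the camera in the world. Camera axes: x right, y up, looking along -z (the intrinsics and any distortion apply to the point x, -y, -z); pixel columns grow to the right and rows downward; lengths in mm; the calibration is good to about 2 mm. A picture is of the moment at which its call begins. There is no depth.
- r.finish_job(): hands the job in; it is judged then, once.
The state is a dict: "clock": time; "q": joint angles; "joint_velocities": joint speeds; "joint_efforts": joint torques, N m; "position": TCP position; "orientation": TCP orientation; "contact_force": force on the tool from outside, world axes, zero at the start; "ft_torque": the same for the moment, N m; "width": finger opening in mm; "finger_force": force on a finger pad.
Only numpy, scipy, OpenCV 4.12 (cv2) and the standard library are available. Lean on these libraries where they do the work, as an engineer would, in place of code of your own. Each camera call takes 0.05 s, during which the arm holds its last target. There are 200 camera calls.

## Task

The big slotted cap in the round side cover of the engine on the bench has only been started by hand: with the flat screwdriver, held square to the cap, find its slot and screw the cap clockwise until it is fully home. Do not force it once it has seated. Then put the screwdriver back upright in its hole in the wooden tool block, and leave the other things on the bench where they are.

Things in the scene. Friction and masses are not known exactly. Their poses are not given: they have to be found in the camera images.
- cap_seat (a point): Centre of the outer face of the big slotted steel cap, 44 mm across, flush in a raised ring 60 mm across in the middle of the side cover. Fixed to the cover: it does not turn with the cap. z is the cap's axis, pointing out of the engine, leaning 30 degrees from vertical towards the robot's side, so the screwdriver must be tilted likewise. The face's centre is 160 mm above the bench
- cap (a joint): How far the big cap is screwed in (rad): starts between 0.5 and 1.0, grows as it is turned clockwise seen from outside, stops hard at 2.0, fully home. Turning takes about 0.15 N m; it stays where it is left. Slot across the cap's middle: 27 mm long, 4.6 mm wide, 5 mm deep, ends closed. Its direction differs every time and NO reading gives it, not even this one: feel (or look) for it
- engine: Motorcycle engine bottom end, fixed, on its side on timber chocks; origin on the bench under cap_seat, z up. Round aluminium side cover 152 mm across, centred on the big cap. The small slotted cap (22 mm) in it, 47 mm from the big one's centre, is tight and not to be turned. Finned cylinder with studs to 230 mm on the -y side, gearbox to 175 mm on +y; nothing above the cover
- driver_mid (a point): Middle of the screwdriver's black handle, on its axis, 106 mm above the blade's edge; z points up the shank to the handle's end, x along the blade's width. Loose, 142 mm long, 0.1 to 0.17 kg. Hexagonal handle 30 mm across flats, from 75 to 137 mm above the edge, rounded end above; flats face x and 60 and 120 degrees from x. Starts upright in the block, turned at random
- driver_tip (a point): Middle of the edge of the screwdriver's flat blade, axes as driver_mid. Blade 16 mm wide (x), 2.2 mm thick (y) for the lowest 12 mm, then a shank 9 mm thick and, from 64 mm up, a 17 mm collar
- block: Dark wooden tool block, fixed, 70 x 150 x 85 mm (x, y, z); origin at the centre of its underside, z up. The screwdriver's upright hole, 22 mm in diameter and 80 mm deep, is at x = 0, y = -40 mm in the block's frame; home in it, the handle's lower end rests on the block's top, the blade's edge 10 mm above the bench. A steel punch stands 21 mm out of the block at y = +35 mm
- piston_mid (a point): Bystander: middle of a loose aluminium piston, 66 mm across and 55 mm high, standing on the bench
- mug_mid (a point): Bystander: middle of a loose white mug, 80 mm across and 95 mm high, with a handle
- spanner_mid (a point): Bystander: middle of a loose steel spanner, 180 mm long, lying flat on the bench in front of the engine
Not all that is in view belongs to the job. There is more than one size of the part that bears driver_mid; the job needs the smallest.

How it is judged:
By the outcome, as a careful person would: the job done as asked, in the order asked, and still so for the second after the job is handed in, with the robot touching nothing.
It also fails if it takes over 69 s, if anything falls off the work surface, if the arm or the gripper's body presses on something with over 40 N, if the wrist force passes 120 N, or if a joint passes its speed limit or range.

## Working session

There is one attempt and no reset: what is moved stays moved. The work goes in short steps, Python scripts to look and compute and a shell command to move; the robot and the scene stay as the last step left them, time stands still between calls to the robot, and variables do not carry over. Pictures are saved under pics/ and viewed, at most 10 in all, crops included, and the job is handed in when it is done.

```bash
mkdir -p pics; ls
cat > h.py <<'E'
import numpy as np,cv2
from workcell import r,imaging
from scipy.spatial.transform import Rotation as R
def cap(n,f=None):
    d=imaging.get_image(n)
    if f: cv2.imwrite('pics/'+f,cv2.cvtColor(d['pixels'],cv2.COLOR_RGB2BGR))
    return d
def ray(d,u,v):
    K=np.array(d['camera_matrix']); p=np.linalg.inv(K)@[u,v,1]
    return np.array(d['position'],float),R.from_quat(d['orientation']).apply([p[0],-p[1],-p[2]])
def atz(d,u,v,z):
    o,k=ray(d,u,v); return o+k*(z-o[2])/k[2]
def proj(d,P):
    c=R.from_quat(d['orientation']).inv().apply(np.array(P,float)-d['position'])
    x=np.array(d['camera_matrix'])@[c[0],-c[1],-c[2]]; return x[:2]/x[2]
def tri(l):
    A=np.zeros((3,3));b=np.zeros(3)
    for d,u,v in l:
        o,k=ray(d,u,v);k/=np.linalg.norm(k);M=np.eye(3)-np.outer(k,k);A+=M;b+=M@o
    return np.linalg.solve(A,b)
E
python3 - <<'E'
from h import *
import pickle
D={}
for n in ['scene','side','wrist']:
    d=cap(n,n+'0.png');D[n]=d;print(n,np.round(d['position'],1),np.round(d['orientation'],3),d['camera_matrix'], [k for k in d])
pickle.dump(D,open('d0.pkl','wb'))
print(r.state())
E
```

```text
pics
scene [1063.2  211.7  737.5] [0.22  0.275 0.738 0.575] [[445.7438871    0.         320.5838099 ]
 [  0.         445.7438871  234.32207176]
 [  0.           0.           1.        ]] ['pixels', 'camera_matrix', 'position', 'orientation']
side [ 426.3 -858.9  652.6] [ 0.505 -0.018 -0.044  0.862] [[594.5769236    0.         317.60688073]
 [  0.         594.5769236  231.36779905]
 [  0.           0.           1.        ]] ['pixels', 'camera_matrix', 'position', 'orientation']
wrist [524.9  75.4 384.7] [-0.149  0.001  0.     0.989] [[403.99580991   0.         320.23393344]
 [  0.         403.99580991 237.32821433]
 [  0.           0.           1.        ]] ['pixels', 'camera_matrix', 'position', 'orientation']
{'clock': 0.15, 'q': array([-2.23362008e-01,  3.13330046e-01,  1.49822371e+00,  2.96635645e-06,
        1.33100661e+00, -2.23432654e-01]), 'joint_velocities': array([ 0.00181519, -0.0036638 , -0.00378551, -0.0012724 ,  0.00107892,
       -0.00172671]), 'joint_efforts': array([ 1.56247002e-03, -4.02303922e+01, -2.52316958e+01,  6.93405792e-02,
        3.44249513e-02, -9.17278635e-05]), 'position': array([5.24825828e+02, 4.80759258e-02, 2.38302780e+02]), 'orientation': array([ 7.07081970e-01,  7.07131426e-01, -2.56618409e-04, -4.10202134e-04]), 'contact_force': array([ 0.13694125, -0.79193632,  0.71738127]), 'ft_torque': array([-0.00592478,  0.00074788, -0.01508228]), 'finger_force': 0.0, 'width': 87.88310319986263}
```

View pics/scene0.png

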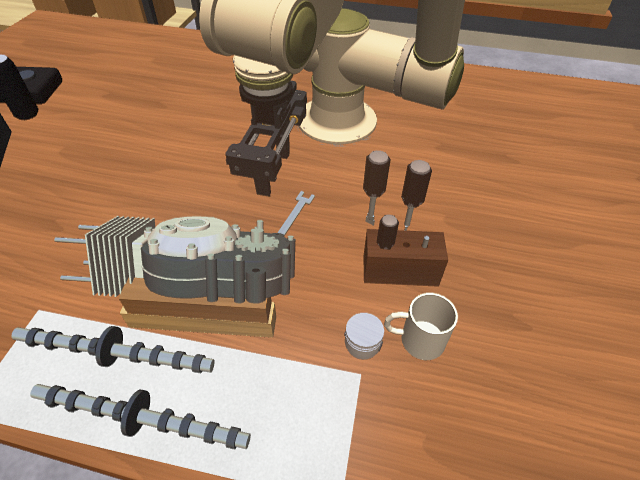

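View pics/side0.png

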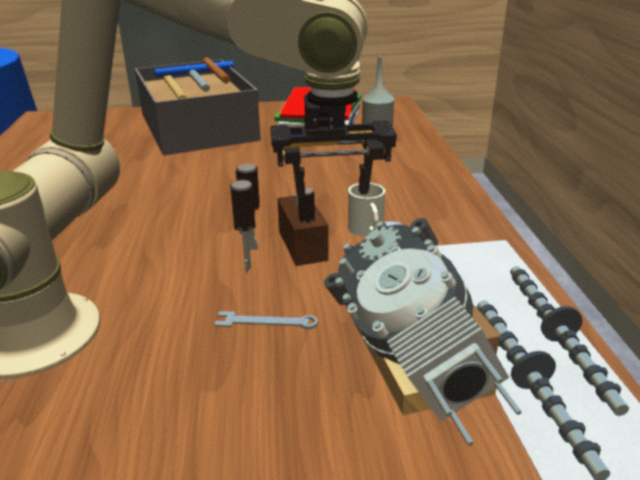

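Screwdriver candidates in the scene view are (376,175) and (417,185), both longer and standing behind the block, and (388,232), the short one in the block. The one in the block fits the description: it is the smallest and sits upright in its hole. I'll confirm with an enlarged crop and look at the cap in the same picture.

Run:
```python
from h import *
import pickle
D=pickle.load(open('d0.pkl','rb'))
f=lambda n,x,y,w,h,s:cv2.resize(cv2.cvtColor(D[n]['pixels'],cv2.COLOR_RGB2BGR)[y:y+h,x:x+w],None,fx=s,fy=s,interpolation=cv2.INTER_CUBIC)
a=f('scene',355,145,100,150,4)
b=f('side',265,180,80,100,4)[:, :]
c=f('side',335,220,100,100,4)
o=np.zeros((600,800,3),np.uint8);o[:600,:400]=a;o[:400-0,400:720][:400]=b
cv2.imwrite('pics/c1.png',o)
o=np.zeros((600,800,3),np.uint8);o[:400,:400]=c;g=f('scene',140,205,100,60,4);o[:240,400:]=g
w=D['wrist']['pixels'];
cv2.imwrite('pics/c2.png',o)
```

```text
(no output)
```

View pics/c1.png

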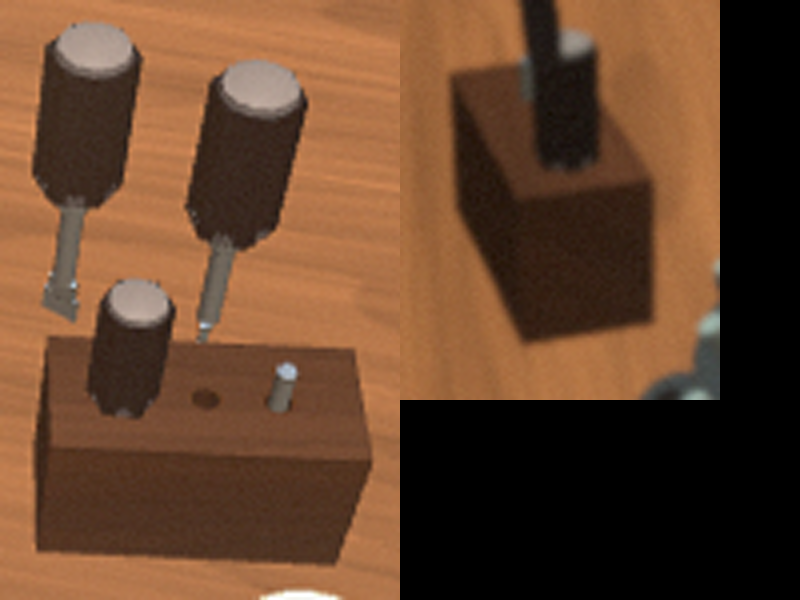

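View pics/c2.png

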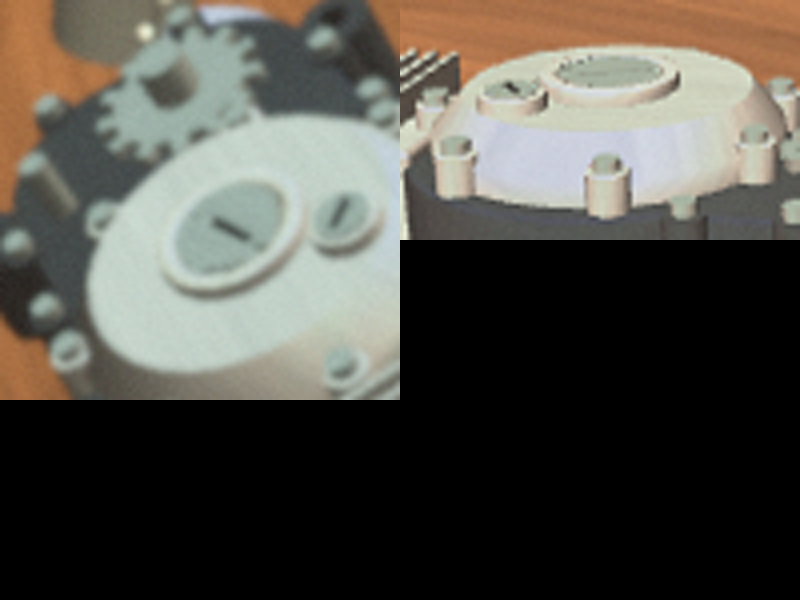

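View pics/wrist0.png

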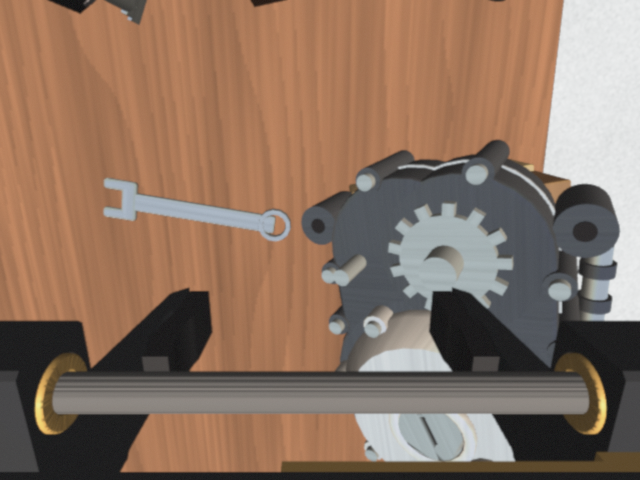

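Run:
```python
from h import *
import pickle
D=pickle.load(open('d0.pkl','rb'));S,I,W=D['scene'],D['side'],D['wrist']
p=np.round
print('drv top z152',p(atz(S,389.5,220.8,150),1),p(atz(I,309.3,191.2,150),1),p(tri([(S,389.5,220.8),(I,309.3,191.2)]),1))
print('drv bot z85',p(atz(S,386.2,243.2,85),1),p(atz(I,306.8,218.8,85),1))
print('cap',p(tri([(S,192,223),(I,392.7,277.2)]),1),[p(atz(*a,160),1) for a in [(S,192,223),(I,392.7,277.2),(W,431,438)]])
c=[atz(S,355+x/4,145+y/4,85) for x,y in [(47,338),(354,349),(372,462),(50,447)]];print(p(c,1),p(np.mean(c,0),1))
c=[atz(I,265+x/4,180+y/4,85) for x,y in [(50,75),(120,200),(252,180)]];print(p(c,1))
# slot & small cap in side
print('slot ends(side)',[p(atz(I,335+x/4,220+y/4,160),1) for x,y in[(215,218),(250,240)]],'small',p(atz(I,335+342/4,220+213/4,160),1))
print('slot wrist',p(atz(W,420,417,160),1),p(atz(W,442,455,160),1))
# floating drivers: tops
for (a,b) in [((355+95/4,145+48/4),(243,185)),((355+262/4,145+85/4),(247,168))]:print(p(tri([(S,*a),(I,*b)]),1))
for a in [(364,320),(430,300)]:print(p(atz(S,*a,55),1))
```

```text
drv top z152 [498.6 204.7 150. ] [502.9 193.1 150. ] [501.2 203.4 148. ]
drv bot z85 [496.2 206.1  85. ] [497.2 200.7  85. ]
cap [ 599.9 -132.9  157.9] [array([ 600.1, -131.4,  160. ]), array([ 600. , -137.3,  160. ]), array([ 600.5, -137.8,  160. ])]
[[470.7 163.8  85. ]
 [440.3 311.2  85. ]
 [509.5 323.8  85. ]
 [537.9 177.1  85. ]] [489.6 244.   85. ]
[[441.4 299.7  85. ]
 [470.6 157.   85. ]
 [537.  169.7  85. ]]
slot ends(side) [array([ 595.6, -129.5,  160. ]), array([ 605.5, -145.3,  160. ])] small [ 643.4 -131.5  160. ]
slot wrist [ 591.7 -120.4  160. ] [ 609.3 -152.5  160. ]
[375.3 160.2 187.8]
[381.9 241.4 187.2]
[654.2 194.1  55. ]
[584.2 302.5  55. ]
```

Crop 1 confirms the choice: the short driver in the block has its top centre at about scene (389,221), roughly (498,203). The two others at (376,175) and (417,185) are longer and stand behind it. The cap is at about (600,-134). Now I'll move over the driver.

```bash
python3 -m handwheel '[[0.04,-0.006,0,0,0,0,0],[0.04,-0.006,0,0,0,0,0],[0.04,-0.006,0,0,0,0,0],[0.04,-0.006,0,0,0,0,0],[0.04,-0.003,0,0,0,0,0]]'
python3 - <<'E'
from h import *
import pickle
d=cap('wrist');pickle.dump(d,open('d1.pkl','wb'))
print(np.round(r.state()['position'],1),np.round(proj(d,[498,203,150]),1),np.round(proj(d,[600,-134,160]),1))
u,v=proj(d,[498,203,150]).astype(int)
im=cv2.cvtColor(d['pixels'],cv2.COLOR_RGB2BGR)[max(0,v-85):v+85,u-110:u+110]
print(max(0,v-85),u-110)
im=cv2.convertScaleAbs(im,alpha=1.5,beta=20)
cv2.imwrite('pics/w1.png',cv2.resize(im,None,fx=3.5,fy=3.5,interpolation=cv2.INTER_CUBIC))
E
```

```text
clock: 0.57
position: [497.1, 201.8, 238.7]
orientation: [0.707, 0.707, -0.0, -0.0]
contact_force: [0.6, -0.4, -1.0]
width: 88.2
finger_force: 0.0
[496.  207.7 238.7] [322.2 240.2] [444.4 630. ]
155 212
```

View pics/w1.png

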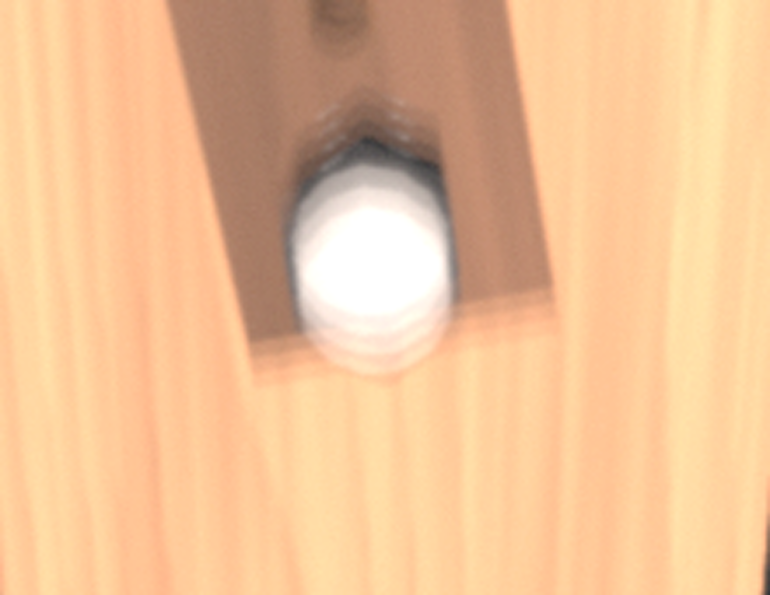

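The arm was still settling, so the picture is blurred. The driver is at the centre, about (318,235). I'll hold still and retake it, printing edges as well.

```bash
python3 -m handwheel '[[0,0,0,0,0,0,0],[0,0,0,0,0,0,0],[0,0,0,0,0,0,0],[0,0,0,0,0,0,0],[0,0,0,0,0,0,0]]'
python3 - <<'E'
from h import *
import pickle
d=cap('wrist');pickle.dump(d,open('d1.pkl','wb'))
u,v=322,240
im=cv2.cvtColor(d['pixels'],cv2.COLOR_RGB2BGR)[v-60:v+60,u-70:u+70]
im=(255*(im/255.)**0.6).astype(np.uint8)
cv2.imwrite('pics/w2.png',cv2.resize(im,None,fx=5,fy=5,interpolation=cv2.INTER_CUBIC))
E
```

```text
clock: 1.03
position: [498.3, 198.9, 238.7]
orientation: [0.708, 0.706, -0.0, 0.0]
contact_force: [0.2, -0.9, 0.5]
width: 88.3
finger_force: 0.0
```

View pics/w2.png

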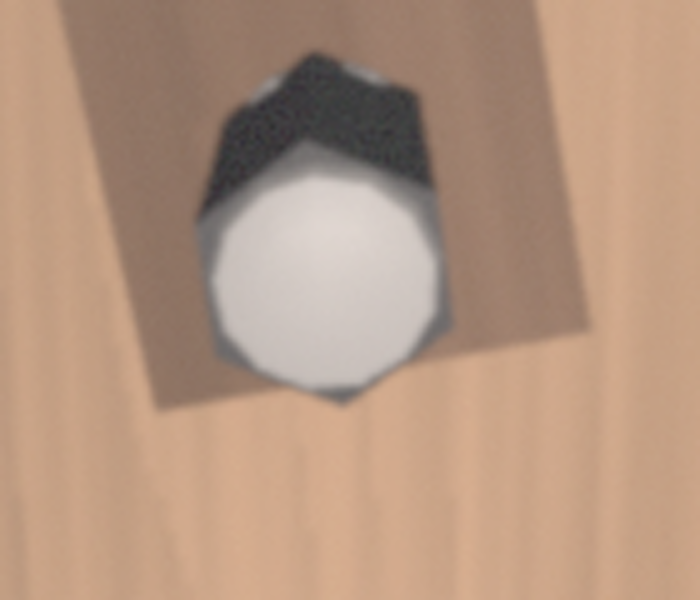

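The hex end's corners in the crop are (307,140), (433,188), (450,327), (343,400), (217,350) and (203,215). The centre is (326,270), and the flats are turned about 8° CCW from world x.

Run:
```python
from h import *
import pickle
d=pickle.load(open('d1.pkl','rb'))
V=[atz(d,252+x/5,180+y/5,147) for x,y in[(307,140),(433,188),(450,327),(343,400),(217,350),(203,215)]]
c=np.mean(V,0);print(np.round(c,1));
for v in V: e=v-c;print(np.round(np.hypot(e[0],e[1]),1),np.round(np.degrees(np.arctan2(e[1],e[0]))%60,1))
B=[atz(d,252+x/5,180+y/5,97) for x,y in[(316,52),(418,90),(230,125)]];print(np.round(B,1))
c=[atz(d,252+x/5,180+y/5,85) for x,y in[(157,410),(590,328)]];print(np.round(c,1))
s=r.state();print(s['position'],s['orientation'],s['q'])
```

```text
[496.1 203.  147. ]
16.7 37.4
16.8 38.8
17.0 34.9
17.0 37.2
17.0 37.0
16.6 34.2
[[494.4 221.   97. ]
 [509.2 215.4  97. ]
 [481.8 210.2  97. ]]
[[468.8 161.5  85. ]
 [536.9 175.   85. ]]
[498.27944478 199.06070998 238.7534947 ] [ 7.07661513e-01  7.06551613e-01 -9.00118130e-06  2.93831856e-05] [ 1.61618430e-01  3.38391770e-01  1.46263816e+00 -5.98084742e-05
  1.34054306e+00  1.63201715e-01]
```

```bash
python3 -m handwheel '[[0.003,-0.002,0,0,0,0,0],[0,0,0.012,0,0,-0.115,0],[0,0,0.03,0,0,0,0],[0,0,0.03,0,0,0,0],[0,0,0.03,0,0,0,0]]'; python3 -m handwheel '[[0,0,0.025,0,0,0,0],[0,0,0.015,0,0,0,0],[0,0,0,0,0,0,0],[0,0,0,0,0,0,120],[0,0,0,0,0,0,255]]';  python3 -m handwheel '[[0,0,0,0,0,0,255],[0,0,0,0,0,0,255],[0,0,0,0,0,0,255],[0,0,0,0,0,0,255],[0,0,0,0,0,0,255]]'; python3 -c "
from workcell import r;s=r.state();print(s['position'],s['orientation'],s['q'],s['width'],s['finger_force'],s['contact_force'])"
```

```text
clock: 1.5
position: [495.9, 202.9, 135.8]
orientation: [0.665, 0.746, 0.0, 0.0]
contact_force: [0.7, 0.0, -0.3]
width: 87.9
finger_force: 0.0
clock: 1.92
position: [496.7, 203.1, 98.0]
orientation: [0.665, 0.746, 0.001, 0.001]
contact_force: [1.1, -0.2, 0.7]
width: 76.7
finger_force: 0.0
clock: 2.33
position: [496.1, 203.0, 97.0]
orientation: [0.665, 0.747, 0.0, 0.0]
contact_force: [-0.4, 0.3, -0.8]
width: 43.7
finger_force: 0.0
[496.07568423 203.01642126  96.97161836] [6.65282237e-01 7.46591926e-01 1.58710435e-04 1.28408782e-04] [ 1.69738862e-01  4.90265242e-01  1.63884277e+00 -3.40190658e-06
  1.01207635e+00  5.46879499e-02] 43.69305033429623 0.0 [-0.40867174  0.28719482 -0.82832882]
```

```bash
python3 -m handwheel '[[0,0,0,0,0,0,255],[0,0,0,0,0,0,255],[0,0,0,0,0,0,255],[0,0,0,0,0,0,255],[0,0,0,0,0,0,255]]'; python3 -m handwheel '[[0,0,-0.005,0,0,0,255],[0,0,-0.015,0,0,0,255],[0,0,-0.02,0,0,0,255],[0,0,-0.02,0,0,0,255],[0,0,-0.02,0,0,0,255]]';python3 -m handwheel '[[0,0,-0.03,0,0,0,255],[0,0,-0.03,0,0,0,255],[0,0,-0.03,0,0,0,255],[0,0,-0.03,0,0,0,255],[0,0,0,0,0,0,255]]'; python3 -m handwheel '[[0,0,0,0,0,0,255],[0,0,0,0,0,0,255],[0,0,0,0,0,0,255],[0,0,0,0,0,0,255],[0,0,0,0,0,0,255]]'
python3 - <<'E'
from h import *
import pickle
s=r.state();print(s['position'],s['orientation'],s['q'],s['width'],s['finger_force'],s['contact_force'])
D={n:cap(n) for n in('scene','side','wrist')};pickle.dump(D,open('d2.pkl','wb'))
f=lambda n,x,y,w,h,k:cv2.resize(cv2.cvtColor(D[n]['pixels'],cv2.COLOR_RGB2BGR)[y:y+h,x:x+w],(w*k,h*k),interpolation=cv2.INTER_CUBIC)
P=s['position']; T=P+[0,0,19-106]
a,b=[proj(D[n],T).astype(int) for n in('scene','side')];print(a,b,proj(D['wrist'],T))
o=np.zeros((600,800,3),np.uint8)
o[:,:400]=f('scene',a[0]-40,a[1]-90,80,120,5);o[:,400:]=f('side',b[0]-40,b[1]-90,80,120,5)
print(a-[40,90],b-[40,90]);cv2.imwrite('pics/g1.png',o)
E
```

```text
clock: 2.75
position: [496.0, 203.0, 96.7]
orientation: [0.665, 0.747, -0.0, -0.0]
contact_force: [-0.4, -0.6, 0.1]
width: 29.8
finger_force: 29.9
clock: 3.17
position: [495.8, 202.9, 177.8]
orientation: [0.665, 0.747, -0.0, -0.0]
contact_force: [0.3, 0.1, -1.6]
width: 29.7
finger_force: 29.9
clock: 3.58
position: [497.2, 203.3, 302.7]
orientation: [0.665, 0.747, 0.004, 0.003]
contact_force: [0.0, -0.5, -0.5]
width: 29.7
finger_force: 29.9
clock: 4.0
position: [495.8, 203.0, 295.9]
orientation: [0.665, 0.747, -0.001, -0.001]
contact_force: [-0.2, -0.3, -1.5]
width: 29.9
finger_force: 29.9
[495.80816546 202.95521751 295.86289621] [ 6.65295430e-01  7.46579737e-01 -6.48003104e-04 -5.15732245e-04] [ 1.69709321e-01  3.03884592e-01  1.36146215e+00 -1.62026401e-06
  1.47790228e+00  5.46926768e-02] 29.88723748339128 29.913606202935625 [-0.17578142 -0.33549243 -1.52461983]
[393 195] [304 161] [320.70773165 242.73102727]
[353 105] [264  71]
```

View pics/g1.png

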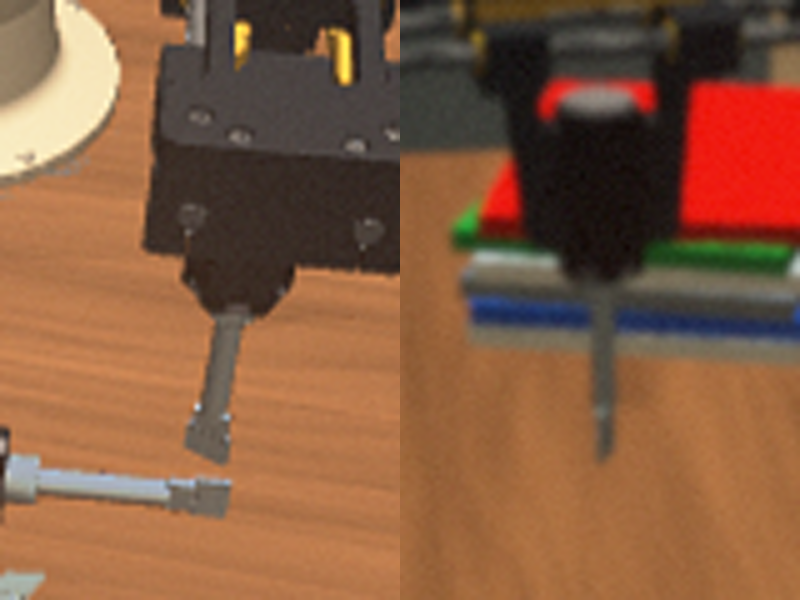

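The blade edge shows in scene at about (390,195) to (399,198), and edge-on in the side view. Something else lies horizontally at scene (375,202), so I need the whole picture.

Run:
```python
from h import *
import pickle
D=pickle.load(open('d2.pkl','rb'));S=D['scene']
T=np.array([495.9,203,208.9])
for a in (6.6,66.6,126.6):
    e=8*np.array([np.cos(np.radians(a)),np.sin(np.radians(a)),0])
    print(a,[np.round([proj(D[n],T-e),proj(D[n],T+e)],1).tolist() for n in('scene','side')])
f=lambda n,x,y,w,h,k:cv2.resize(cv2.cvtColor(D[n]['pixels'],cv2.COLOR_RGB2BGR)[y:y+h,x:x+w],(int(w*k),int(h*k)),interpolation=cv2.INTER_CUBIC)
o=np.zeros((600,800,3),np.uint8)
o[:,:400]=f('scene',280,80,200,300,2);o[:,400:]=f('side',190,80,200,300,2)
cv2.imwrite('pics/g2.png',o)
```

```text
6.6 [[[393.1, 192.8], [392.9, 199.2]], [[300.6, 161.9], [308.7, 161.1]]]
66.6 [[[389.0, 194.0], [397.1, 198.0]], [[303.3, 163.1], [306.0, 160.0]]]
126.6 [[[388.9, 197.2], [397.1, 194.8]], [[307.4, 162.7], [301.9, 160.4]]]
```

View pics/g2.png

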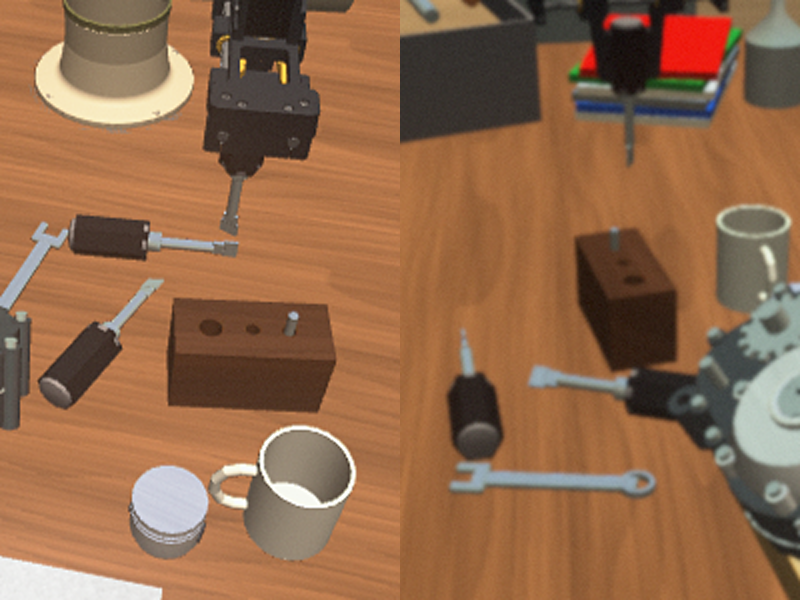

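Blade is along 66.6°, i.e. (0.866,0.5,0) in the tool frame. The two big drivers, which stood loose on their blades, have toppled by themselves. I was never near them. The spanner, mug and piston are unmoved. Next I'll work out the tilted viewing pose.

```bash
cat >> h.py <<'E'
def plane(d,u,v,P,n):
    o,k=ray(d,u,v);return o+k*(np.dot(np.array(P)-o,n)/np.dot(k,n))
def nrm(az): a=np.radians(az);return np.array([.5*np.cos(a),.5*np.sin(a),3**.5/2])
def target(C,n,s,h,off=(0,0)):
    "tool pose with blade (tool .866,.5) along s, tip h above C along n"
    s=s-n*np.dot(s,n);s/=np.linalg.norm(s);z=-n;t=np.cross(z,s) # blade frame: s, t, z
    B=np.c_[s,t,z];b=np.array([3**.5/2,.5,0]);Bl=np.c_[b,np.cross([0,0,1],b),[0,0,1]]
    Rt=B@Bl.T;return C+n*(h+86.7)+off[0]*s+off[1]*t,Rt
def delta(p,Rt,p0,R0):
    return np.round(R0.T@(p-p0),1),np.round(R.from_matrix(R0.T@Rt).as_rotvec(),4)
E
python3 - <<'E'
from h import *
import pickle
D=pickle.load(open('d0.pkl','rb'));W=D['wrist'];I=D['side']
C=np.array([600,-135.5,160.]);R0=R.from_quat([.6653,.7466,0,0]).as_matrix();p0=np.array([496,203,296.])
for az in(170,180,190):
    n=nrm(az)
    for d,a,b in((W,(420,417),(442,455)),(I,(335+215/4,220+218/4),(335+250/4,280))):
        s=plane(d,*b,C,n)-plane(d,*a,C,n);print(az,s.round(1),np.linalg.norm(s).round(1))
        sm=plane(I,335+342/4,220+213/4,C,n)-C;print(' small',sm.round(1),np.linalg.norm(sm))
    for sg in(1,-1):
        p,Rt=target(C,n,sg*s,60);print(p.round(1),delta(p,Rt,p0,R0),'toolx',Rt[:,0].round(2))
E
```

```text
170 [ 14.2 -22.4  10.3] 28.4
 small [ 33.7 -28.5  22. ] 49.3281198669636
170 [  7.4 -25.8   6.8] 27.7
 small [ 33.7 -28.5  22. ] 49.3281198669636
[ 527.8 -122.8  287. ] (array([-327.3,   -5.8,    9. ]), array([-0.4125,  0.5272,  2.325 ])) toolx [ 0.65 -0.63  0.43]
[ 527.8 -122.8  287. ] (array([-327.3,   -5.8,    9. ]), array([-0.422 , -0.3302, -0.7313])) toolx [-0.65  0.63 -0.43]
180 [ 14.8 -24.    8.5] 29.5
 small [ 34.6 -25.5  20. ] 47.391083780332366
180 [  8.2 -22.8   4.7] 24.6
 small [ 34.6 -25.5  20. ] 47.391083780332366
[ 526.6 -135.5  287. ] (array([-339.8,   -8.4,    9. ]), array([-0.3267,  0.5755,  2.2734])) toolx [ 0.69 -0.61  0.4 ]
[ 526.6 -135.5  287. ] (array([-339.8,   -8.4,    9. ]), array([-0.4676, -0.2655, -0.7838])) toolx [-0.69  0.61 -0.4 ]
190 [ 15.6 -26.2   6.2] 31.1
 small [ 35.5 -22.5  17.9] 45.68010238496017
190 [  8.8 -20.2   3. ] 22.2
 small [ 35.5 -22.5  17.9] 45.68010238496017
[ 527.8 -148.2  287. ] (array([-352.6,   -8.8,    9. ]), array([-0.2355,  0.6108,  2.2232])) toolx [ 0.73 -0.58  0.36]
[ 527.8 -148.2  287. ] (array([-352.6,   -8.8,    9. ]), array([-0.5035, -0.1941, -0.8348])) toolx [-0.73  0.58 -0.36]
```

```bash
python3 -m handwheel '[[-0.034,0,0,0,0,0,255],[-0.034,0,0,0,0,0,255],[-0.034,0,0,0,0,0,255],[-0.034,0,0,0,0,0,255],[-0.034,-0.008,0,0,0,0,255]]'; python3 -m handwheel '[[-0.034,0,0,0,0,0,255],[-0.034,0,0,0,0,0,255],[-0.034,0,0,0,0,0,255],[-0.034,0,0,0,0,0,255],[-0.034,0,0.009,0,0,0,255]]';python3 -m handwheel '[[0,0,0,-0.052,-0.0295,-0.087,255],[0,0,0,-0.052,-0.0295,-0.087,255],[0,0,0,-0.052,-0.0295,-0.087,255],[0,0,0,-0.052,-0.0295,-0.087,255],[0,0,0,-0.052,-0.0295,-0.087,255]]'; python3 -m handwheel '[[0,0,0,-0.052,-0.0295,-0.087,255],[0,0,0,-0.052,-0.0295,-0.087,255],[0,0,0,-0.052,-0.0295,-0.087,255],[0,0,0,-0.052,-0.0295,-0.087,255],[0,0,0,0,0,0,255]]'; python3 -m handwheel '[[0,0,0,0,0,0,255],[0,0,0,0,0,0,255],[0,0,0,0,0,0,255],[0,0,0,0,0,0,255],[0,0,0,0,0,0,255]]'
python3 - <<'E'
from h import *
import pickle
s=r.state();print(s['position'],s['orientation'],s['q'],s['width'],s['contact_force'],s['ft_torque'])
D={n:cap(n) for n in('scene','side','wrist')};D['s']=s;pickle.dump(D,open('d3.pkl','wb'))
d=D['wrist'];u,v=proj(d,[600,-135.5,160]).astype(int);print(u,v)
im=cv2.cvtColor(d['pixels'],cv2.COLOR_RGB2BGR);cv2.imwrite('pics/full3.png',im)
a,b=max(0,u-100),max(0,v-75);print(a,b)
im=im[b:b+150,a:a+200]
cv2.imwrite('pics/k3.png',cv2.resize(im,None,fx=4,fy=4,interpolation=cv2.INTER_CUBIC))
E
```

```text
clock: 4.57
position: [507.9, 31.6, 296.5]
orientation: [0.665, 0.747, 0.0, 0.0]
contact_force: [0.3, -0.4, -1.5]
width: 29.5
finger_force: 29.9
clock: 4.98
position: [527.4, -137.6, 289.0]
orientation: [0.665, 0.747, 0.0, 0.001]
contact_force: [0.5, 0.9, -1.7]
width: 30.2
finger_force: 29.9
clock: 5.4
position: [527.0, -135.6, 287.8]
orientation: [0.48, 0.865, 0.048, 0.141]
contact_force: [0.2, -0.1, -1.0]
width: 29.9
finger_force: 29.9
clock: 5.82
position: [526.1, -135.8, 287.0]
orientation: [0.309, 0.915, 0.083, 0.246]
contact_force: [0.7, -0.3, -2.0]
width: 29.9
finger_force: 29.9
clock: 6.23
position: [527.3, -135.5, 287.7]
orientation: [0.31, 0.915, 0.083, 0.245]
contact_force: [0.2, 0.0, -1.9]
width: 29.7
finger_force: 29.9
[ 527.28740351 -135.53898951  287.71713249] [0.3104584  0.91467799 0.08319192 0.24506909] [-0.60101824  0.07745261  1.74432257  0.36655144  0.90902987 -1.68387334] 29.682906326072445 [ 0.21615359  0.00664558 -1.92748026] [ 0.01577269  0.29666218 -0.05330333]
320 217
220 142
```

View pics/k3.png

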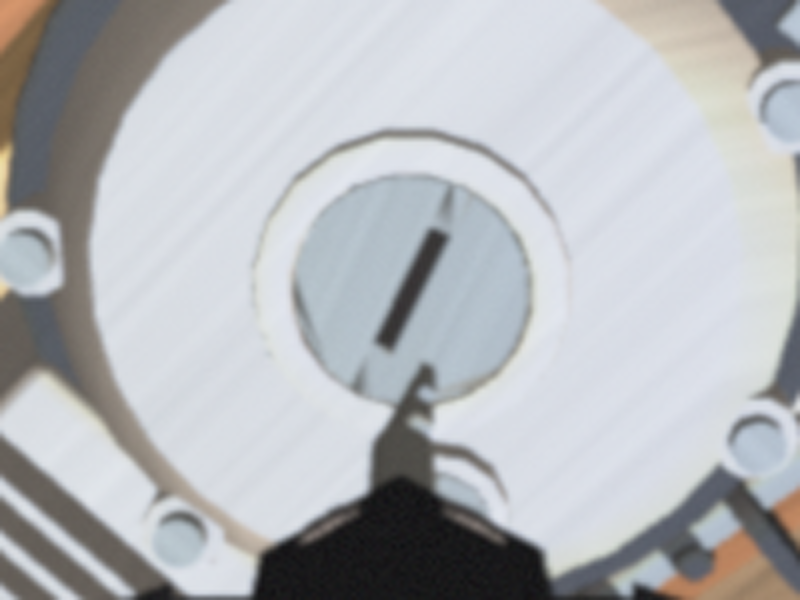

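The wrist picture shows the cap centre at crop (412,290), full (323,214.5). The slot runs from (382,347) to (439,232), and the cap edge passes x=293 and 531, y=175 and about 407. Next I'll fit the circle in 3D for the centre and normal.

Run:
```python
from h import *
import pickle
from scipy.optimize import least_squares
from scipy.ndimage import map_coordinates
D=pickle.load(open('d3.pkl','rb'));d=D['wrist'];g=cv2.cvtColor(d['pixels'],cv2.COLOR_RGB2GRAY).astype(float)
def edges(c,r0,r1,angs):
    out=[]
    for a in np.radians(angs):
        rr=np.arange(r0,r1,.25);x=c[0]+rr*np.cos(a);y=c[1]-rr*np.sin(a)
        p=cv2.GaussianBlur(map_coordinates(g,[y,x],order=1)[None],(0,0),2)[0];k=np.argmax(np.gradient(p));out.append((x[k],y[k]))
    return np.array(out)
E=edges((323,214.5),24,34,[*range(0,50,5),*range(70,170,5),*range(205,235,5),*range(300,360,5)])
def res(q):
    C=[q[0],q[1],160];n=nrm(q[2]);return [np.linalg.norm(plane(d,u,v,C,n)-C)-22 for u,v in E]
f=least_squares(res,[600,-135,180],loss='soft_l1',f_scale=.3);print(f.x,np.std(f.fun),np.abs(f.fun).max())
for az in(175,180,185):
    h=least_squares(lambda q:res([q[0],q[1],az]),[600,-135],loss='soft_l1',f_scale=.3);print(az,h.x,h.cost)
el=cv2.fitEllipse(E.astype(np.float32));print(el)
C=np.array([f.x[0],f.x[1],160]);n=nrm(f.x[2])
a=plane(d,220+382/4,142+347/4,C,n);b=plane(d,220+439/4,142+232/4,C,n);print('slot',a-b,np.linalg.norm(a-b),(a+b)/2)
sm=plane(d,220+462/4,142+490/4,C,n);print(sm-C,np.linalg.norm(sm-C))
print(D['s']['position'], 'cam',d['position'],d['orientation'])
```

```text
[ 598.55660051 -132.29226491  176.41008661] 0.3829684846484139 1.122595496590666
175 [ 598.58082281 -132.29586305] 5.162600353176994
180 [ 598.49488393 -132.26901358] 5.2228125489172195
185 [ 598.40524688 -132.20316004] 5.5582298297877495
((322.48907470703125, 214.2114715576172), (59.027496337890625, 60.887168884277344), 99.39124298095703)
slot [  9.11854332 -21.68880319   6.03832815] 24.290191911019395 [ 598.59839084 -132.56963717  160.03410751]
[ 32.31819944 -16.36078383  19.21376152] 41.0037790213065
[ 527.28740351 -135.53898951  287.71713249] cam [402.01943652 -89.81670073 384.46667258] [-0.24210853 -0.29238406  0.38840303  0.83966547]
```

Run:
```python
from h import *
import pickle
from scipy.optimize import least_squares
from scipy.ndimage import map_coordinates
D0=pickle.load(open('d0.pkl','rb'))
n0=nrm(178)
for name,C0 in(('side',[600,-137.3,160]),('scene',[600,-131.4,160])):
  d=D0[name];g=cv2.cvtColor(d['pixels'],cv2.COLOR_RGB2GRAY).astype(float)
  # unwarp cap plane for hypotheses and score radial gradient on circle
  best=[]
  for az in range(150,211,4):
    n=nrm(az);e1=np.cross([0,1,0],n);e1/=np.linalg.norm(e1);e2=np.cross(n,e1)
    t=np.radians(np.arange(0,360,4))
    def sc(q,full=False):
        C=np.array([C0[0]+q[0],C0[1]+q[1],160]);tot=0
        for rad,w in((22,1),):
          v=[]
          for rr in(rad-2,rad+2):
            P=[C+rr*(np.cos(a)*e1+np.sin(a)*e2) for a in t];uv=np.array([proj(d,p) for p in P])
            v.append(map_coordinates(g,[uv[:,1],uv[:,0]],order=1))
          tot+=np.mean(np.minimum(v[1]-v[0],40))
        return -tot
    from scipy.optimize import minimize
    m=minimize(sc,[0,0],method='Nelder-Mead',options=dict(maxiter=60,initial_simplex=[[0,0],[2,0],[0,2]]));best.append((az,round(-m.fun,2),m.x.round(1).tolist()))
  print(name,best)
```

```text
side [(150, np.float64(17.36), [-1.1, -7.0]), (154, np.float64(18.37), [-0.9, -6.0]), (158, np.float64(19.46), [-0.5, -5.0]), (162, np.float64(20.15), [-0.4, -4.3]), (166, np.float64(20.43), [-0.3, -3.4]), (170, np.float64(20.64), [-0.2, -2.3]), (174, np.float64(21.52), [-0.1, -1.1]), (178, np.float64(23.27), [-0.3, 0.1]), (182, np.float64(26.02), [-0.4, 1.2]), (186, np.float64(29.16), [-0.4, 1.9]), (190, np.float64(31.64), [-0.4, 2.5]), (194, np.float64(32.56), [-0.5, 2.5]), (198, np.float64(32.0), [-0.5, 2.7]), (202, np.float64(30.14), [-0.6, 3.1]), (206, np.float64(27.54), [-0.7, 3.5]), (210, np.float64(24.77), [-0.7, 4.2])]
scene [(150, np.float64(9.85), [4.7, 1.2]), (154, np.float64(10.26), [4.9, 1.3]), (158, np.float64(9.45), [5.1, 1.8]), (162, np.float64(3.96), [1.3, -1.0]), (166, np.float64(6.83), [-0.4, -3.2]), (170, np.float64(12.52), [-1.6, -2.2]), (174, np.float64(16.52), [-1.2, -2.0]), (178, np.float64(20.64), [-0.7, -1.9]), (182, np.float64(24.16), [-0.7, -1.5]), (186, np.float64(25.13), [-0.7, -1.2]), (190, np.float64(23.21), [-0.8, -1.3]), (194, np.float64(22.69), [-1.0, -3.5]), (198, np.float64(18.81), [-0.4, 2.3]), (202, np.float64(16.36), [-0.4, 2.2]), (206, np.float64(15.28), [-2.7, -5.0]), (210, np.float64(11.6), [-1.3, -0.5])]
```

Run:
```python
from h import *
import pickle
D=pickle.load(open('d3.pkl','rb'));d=D['wrist'];s=D['s']
n=nrm(188);C=np.array([598.8,-132.6,160])
a=plane(d,220+382/4,142+347/4,C,n);b=plane(d,220+439/4,142+232/4,C,n);v=a-b;print('slot',v,np.linalg.norm(v),(a+b)/2)
Rt=R.from_quat(s['orientation']).as_matrix();p=s['position'];T=p+Rt[:,2]*86.7
bl=Rt@[3**.5/2,.5,0];t=np.cross(Rt[:,2],bl)
for k in(-8,0,8):
  for h in (0,12): print(k,h,[(4*(proj(d,T+k*bl+j*t-Rt[:,2]*h)-[220,142])).round(0).tolist() for j in(-1.1,1.1)])
print('blade',bl,'angle to slot',np.degrees(np.arccos(abs(bl@v)/np.linalg.norm(v))))
# commanded pose estimate
Rc=R.from_quat([.6653,.7466,0,0])*R.from_rotvec(np.array([-.052,-.0295,-.087]))**9
print(Rc.as_quat(), 'tilt of z vs n',np.degrees(np.arccos(-Rt[:,2]@n)))
for h in(8,):
  for sg in(1,-1):
    q,Q=target(C,n,sg*v,h);print(q,delta(q,Q,np.array([526.6,-135.5,287]),Rc.as_matrix()))
g=cv2.cvtColor(d['pixels'],cv2.COLOR_RGB2GRAY)
print(g[226:256:1,310:334])
```

```text
slot [ 10.63740764 -22.02811036   4.3117469 ] 24.839147499425405 [ 598.70551109 -132.63089396  159.94349533]
-8 0 [[372.0, 446.0], [385.0, 453.0]]
-8 12 [[371.0, 473.0], [384.0, 480.0]]
0 0 [[398.0, 403.0], [411.0, 410.0]]
0 12 [[398.0, 428.0], [411.0, 435.0]]
8 0 [[425.0, 359.0], [438.0, 366.0]]
8 12 [[426.0, 382.0], [439.0, 390.0]]
blade [-0.331476    0.92385688 -0.19134296] angle to slot 6.026137377816053
[0.31020812 0.91469955 0.08317196 0.2453122 ] tilt of z vs n 3.996307273484098
[ 551.91080695 -139.18984633  242.01260574] (array([-1.8, -3.3, 51.6]), array([0.0672, 0.0832, 3.0575]))
[ 551.91080695 -139.18984633  242.01260574] (array([-1.8, -3.3, 51.6]), array([-0.0543,  0.0439, -0.0822]))
[[191 191 185 155 101  63  56  55  67 108 154 180 185 187 187 188 186 188
  190 191 191 187 187 188]
 [193 192 181 151 107  75  63  63  85 134 173 184 186 186 185 187 186 189
  190 190 187 186 187 189]
 [193 191 186 171 146 119  94  82 111 156 180 186 187 187 186 186 187 190
  191 188 186 187 189 190]
 [192 191 187 182 176 159 137 121 140 172 184 187 186 185 186 187 189 190
  190 188 186 187 1
[... 1934 characters left out ...]
24 224 220 205 164 113  82  77  77  80  81  91 111 133 160 179 198
  215 225 227 225 223 222]
 [222 222 220 208 169 118  85  76  76  77  77  77  78  83  95 117 151 193
  218 225 223 222 221 221]
 [221 219 213 182 127  87  77  75  77  77  77  76  78  78  79  88 114 160
  200 212 214 216 218 219]
 [220 217 198 150  97  76  77  76  76  78  76  78  78  79  79  78  88 116
  149 167 178 185 196 201]
 [219 214 190 127  83  74  76  76  77  75  77  78  79  78  78  76  80  93
  105 116 120 127 136 144]
 [218 213 182 116  77  74  76  76  77  78  77  77  78  77  77  79  82  87
   97 103 103 101 102 104]
 [218 210 171 107  75  73  76  78  78  78  78  77  77  79  80  78  79  91
  115 135 133 122 114 108]]
```

```bash
python3 -m handwheel '[[-0.0018,-0.0033,0,0,0,0,255],[0,0,0.015,0,0,0,255],[0,0,0.02,0,0,0,255],[0,0,0.0116,0,0,0,255],[0,0,0.005,0,0,0,255]]'; python3 -m handwheel '[[0,0,0,-0.0271,0.0220,-0.0411,255],[0,0,0,-0.0271,0.0220,-0.0411,255],[0,0,0,0,0,0,255],[0,0,0,0,0,0,255],[0,0,0,0,0,0,255]]'
cat > chk.py <<'E'
from h import *
import sys
def st(C=np.array([598.8,-132.6,160]),n=nrm(188),v=np.array([10.64,-22.03,4.31])):
    s=r.state();Rt=R.from_quat(s['orientation']).as_matrix();T=s['position']+Rt[:,2]*86.7
    bl=Rt@[3**.5/2,.5,0];sl=v/np.linalg.norm(v);sl=-sl;t=np.cross(-n,sl);e=T-C
    print('t',round(s['clock'],2),'tip h %.2f along-slot %.2f across %.2f'%(e@n,e@sl,e@t),'blade-slot deg %.2f'%np.degrees(np.arctan2(bl@t,bl@sl)),'tilt %.2f'%np.degrees(np.arccos(min(1,-Rt[:,2]@n))))
    print(' F tool',(Rt.T@s['contact_force']).round(1),'M tool',(Rt.T@s['ft_torque']).round(2),'w',round(s['width'],1),'ff',round(s['finger_force'],1),'q',s['q'].round(2))
if __name__=='__main__': st()
E
python3 chk.py
```

```text
clock: 6.8
position: [552.4, -139.3, 241.0]
orientation: [0.31, 0.915, 0.083, 0.244]
contact_force: [0.7, 0.6, -1.1]
width: 30.0
finger_force: 29.9
clock: 7.22
position: [552.4, -139.5, 243.0]
orientation: [0.264, 0.929, 0.104, 0.237]
contact_force: [0.2, -0.5, -1.8]
width: 29.8
finger_force: 29.9
t 7.22 tip h 8.68 along-slot -0.72 across 0.67 blade-slot deg 0.06 tilt 0.07
 F tool [ 0.3 -0.9  1.6] M tool [0.12 0.24 0.05] w 29.8 ff 29.9 q [-0.61  0.19  1.74  0.46  0.87 -1.86]
```

```bash
python3 -m handwheel '[[0,0,0.002,0,0,0,255],[0,0,0.002,0,0,0,255],[0,0,0.002,0,0,0,255],[0,0,0.001,0,0,0,255],[0,0,0,0,0,0,255]]'; python3 chk.py;  python3 -m handwheel '[[0,0,0.001,0,0,0,255],[0,0,0.0005,0,0,0,255],[0,0,0.0005,0,0,0,255],[0,0,0.0005,0,0,0,255],[0,0,0,0,0,0,255]]'; python3 chk.py
```

```text
clock: 7.63
position: [555.9, -138.8, 236.4]
orientation: [0.264, 0.929, 0.105, 0.236]
contact_force: [-0.2, -0.4, -1.3]
width: 29.6
finger_force: 29.9
t 7.63 tip h 1.13 along-slot -0.31 across 0.51 blade-slot deg 0.01 tilt 0.03
 F tool [ 0.5 -0.9  1. ] M tool [0.15 0.29 0.03] w 29.6 ff 29.9 q [-0.6   0.2   1.74  0.46  0.85 -1.87]
clock: 8.05
position: [557.1, -138.7, 234.4]
orientation: [0.264, 0.929, 0.105, 0.237]
contact_force: [-0.5, -0.9, -1.9]
width: 29.4
finger_force: 29.9
t 8.05 tip h -1.16 along-slot -0.50 across 0.54 blade-slot deg 0.01 tilt 0.02
 F tool [ 0.7 -1.5  1.3] M tool [0.17 0.27 0.04] w 29.4 ff 29.9 q [-0.6   0.21  1.74  0.46  0.85 -1.87]
```

```bash
python3 -m handwheel '[[0,0,0.0005,0,0,0,255],[0,0,0.0005,0,0,0,255],[0,0,0.0005,0,0,0,255],[0,0,0,0,0,0,255],[0,0,0,0,0,0,255]]'; python3 chk.py;  python3 -m handwheel '[[0,0,0.0005,0,0,0,255],[0,0,0.0005,0,0,0,255],[0,0,0,0,0,0,255],[0,0,0,0,0,0,255],[0,0,0,0,0,0,255]]'; python3 chk.py
```

```text
clock: 8.47
position: [557.8, -138.6, 233.2]
orientation: [0.264, 0.929, 0.105, 0.237]
contact_force: [0.3, 0.1, -2.3]
width: 30.1
finger_force: 29.9
t 8.47 tip h -2.62 along-slot -0.50 across 0.57 blade-slot deg 0.00 tilt 0.02
 F tool [ 0.7 -0.5  2.1] M tool [0.12 0.21 0.03] w 30.1 ff 29.9 q [-0.6   0.21  1.74  0.47  0.85 -1.87]
clock: 8.88
position: [558.3, -138.6, 232.4]
orientation: [0.264, 0.929, 0.105, 0.237]
contact_force: [-0.4, 0.9, -1.2]
width: 30.1
finger_force: 29.9
t 8.88 tip h -3.59 along-slot -0.53 across 0.58 blade-slot deg 0.00 tilt 0.01
 F tool [1.3 0.1 0.9] M tool [0.15 0.2  0.01] w 30.1 ff 29.9 q [-0.6   0.21  1.74  0.47  0.84 -1.87]
```

```bash
python3 -m handwheel '[[0,0,0,0,0,0.05,255],[0,0,0,0,0,0.05,255],[0,0,0,0,0,0.05,255],[0,0,0,0,0,0.05,255],[0,0,0,0,0,0,255]]'; python3 chk.py;  python3 -m handwheel '[[0,0,0,0,0,0.05,255],[0,0,0,0,0,0.05,255],[0,0,0,0,0,0.05,255],[0,0,0,0,0,0.05,255],[0,0,0,0,0,0,255]]'; python3 chk.py
```

```text
clock: 9.3
position: [558.1, -138.6, 232.2]
orientation: [0.356, 0.898, 0.128, 0.225]
contact_force: [-2.2, -0.1, -1.5]
width: 29.8
finger_force: 29.9
t 9.3 tip h -3.62 along-slot -0.43 across 0.32 blade-slot deg 11.55 tilt 0.04
 F tool [ 1.8 -1.9  0.2] M tool [0.57 0.41 0.04] w 29.8 ff 29.9 q [-0.6   0.21  1.74  0.47  0.84 -1.67]
clock: 9.72
position: [558.1, -138.7, 232.2]
orientation: [0.443, 0.858, 0.149, 0.211]
contact_force: [-2.8, -0.9, -2.0]
width: 29.8
finger_force: 30.0
t 9.72 tip h -3.60 along-slot -0.45 across 0.22 blade-slot deg 22.91 tilt 0.05
 F tool [ 1.2 -3.3  0.3] M tool [ 0.84  0.26 -0.1 ] w 29.8 ff 30.0 q [-0.6   0.21  1.74  0.47  0.84 -1.47]
```

```bash
for i in 1; do python3 -m handwheel '[[0,0,0,0,0,0.05,255],[0,0,0,0,0,0.05,255],[0,0,0,0,0,0.05,255],[0,0,0,0,0,0.05,255],[0,0,0,0,0,0,255]]'|head -1; python3 chk.py;  python3 -m handwheel '[[0,0,0,0,0,0.05,255],[0,0,0,0,0,0.05,255],[0,0,0,0,0,0.05,255],[0,0,0,0,0,0.05,255],[0,0,0,0,0,0,255]]'|head -1; python3 chk.py; python3 -m handwheel '[[0,0,0,0,0,0.05,255],[0,0,0,0,0,0.05,255],[0,0,0,0,0,0.05,255],[0,0,0,0,0,0,255],[0,0,0,0,0,0,255]]'|head -1; python3 chk.py; done
```

```text
clock: 10.13
t 10.13 tip h -3.65 along-slot -0.32 across 0.18 blade-slot deg 34.32 tilt 0.07
 F tool [-0.3 -3.1 -0.4] M tool [ 1.11  0.18 -0.15] w 29.8 ff 30.0 q [-0.6   0.21  1.74  0.47  0.84 -1.27]
clock: 10.55
t 10.55 tip h -3.68 along-slot -0.26 across 0.13 blade-slot deg 45.74 tilt 0.07
 F tool [ 0.1 -5.8 -1.1] M tool [ 1.27  0.   -0.19] w 29.9 ff 30.0 q [-0.6   0.21  1.74  0.47  0.85 -1.07]
clock: 10.97
t 10.97 tip h -3.66 along-slot -0.22 across 0.19 blade-slot deg 54.16 tilt 0.07
 F tool [-0.9 -5.5 -1.3] M tool [ 1.4  -0.18 -0.09] w 29.5 ff 30.0 q [-0.6   0.21  1.74  0.47  0.85 -0.92]
```

```bash
python3 -m handwheel '[[0,0,0,0,0,0.04,255],[0,0,0,0,0,0.04,255],[0,0,0,0,0,0.04,255],[0,0,0,0,0,0,255],[0,0,0,0,0,0,255]]'|head -1; python3 chk.py;  python3 -m handwheel '[[0,0,0,0,0,0.03,255],[0,0,0,0,0,0.03,255],[0,0,0,0,0,0.03,255],[0,0,0,0,0,0,255],[0,0,0,0,0,0,255]]'|head -1; python3 chk.py
```

```text
clock: 11.38
t 11.38 tip h -3.69 along-slot -0.18 across 0.12 blade-slot deg 61.04 tilt 0.08
 F tool [-2.1 -5.6 -2. ] M tool [ 1.45 -0.3  -0.11] w 30.0 ff 30.0 q [-0.6   0.21  1.74  0.47  0.85 -0.8 ]
clock: 11.8
t 11.8 tip h -3.69 along-slot -0.11 across 0.11 blade-slot deg 66.19 tilt 0.09
 F tool [-1.9 -5.6 -1.6] M tool [ 1.51 -0.44 -0.13] w 29.7 ff 30.0 q [-0.6   0.21  1.74  0.47  0.85 -0.71]
```

```bash
python3 -m handwheel '[[0,0,0,0,0,0.03,255],[0,0,0,0,0,0.03,255],[0,0,0,0,0,0.03,255],[0,0,0,0,0,0,255],[0,0,0,0,0,0,255]]'|head -1; python3 chk.py
```

```text
clock: 12.22
t 12.22 tip h -3.71 along-slot -0.08 across 0.12 blade-slot deg 71.34 tilt 0.09
 F tool [-1.9 -5.4 -1.4] M tool [ 1.44 -0.55 -0.1 ] w 29.7 ff 30.0 q [-0.6   0.21  1.74  0.47  0.85 -0.62]
```

```bash
python3 -m handwheel '[[0,0,0,0,0,0.03,255],[0,0,0,0,0,0.03,255],[0,0,0,0,0,0.03,255],[0,0,0,0,0,0,255],[0,0,0,0,0,0,255]]'|head -1; python3 chk.py; python3 -m handwheel '[[0,0,0,0,0,0.03,255],[0,0,0,0,0,0.03,255],[0,0,0,0,0,0,255],[0,0,0,0,0,0,255],[0,0,0,0,0,0,255]]'|head -1; python3 chk.py
```

```text
clock: 12.63
t 12.63 tip h -3.70 along-slot -0.07 across 0.12 blade-slot deg 76.50 tilt 0.09
 F tool [-2.3 -4.9 -2. ] M tool [ 1.38 -0.71 -0.14] w 29.8 ff 30.0 q [-0.6   0.21  1.74  0.47  0.85 -0.53]
clock: 13.05
t 13.05 tip h -3.71 along-slot -0.03 across 0.09 blade-slot deg 79.93 tilt 0.09
 F tool [-3.8 -5.2 -2.4] M tool [ 1.35 -0.77 -0.15] w 29.5 ff 30.0 q [-0.6   0.21  1.74  0.47  0.85 -0.47]
```

```bash
python3 -m handwheel '[[0,0,0,0,0,0.03,255],[0,0,0,0,0,0.03,255],[0,0,0,0,0,0,255],[0,0,0,0,0,0,255],[0,0,0,0,0,0,255]]'|head -1; python3 chk.py
```

```text
clock: 13.47
t 13.47 tip h -3.67 along-slot -0.03 across 0.13 blade-slot deg 83.35 tilt 0.09
 F tool [-3.4 -4.6 -1.9] M tool [ 1.36 -0.82 -0.3 ] w 29.9 ff 30.0 q [-0.6   0.21  1.74  0.47  0.85 -0.41]
```

```bash
python3 chk.py; python3 -m handwheel '[[0,0,0,0,0,0.02,255],[0,0,0,0,0,0,255],[0,0,0,0,0,0,255],[0,0,0,0,0,0,255],[0,0,0,0,0,0,255]]'|head -1; python3 chk.py
```

```text
t 13.47 tip h -3.67 along-slot -0.03 across 0.13 blade-slot deg 83.35 tilt 0.09
 F tool [-3.4 -4.6 -1.9] M tool [ 1.36 -0.82 -0.3 ] w 29.9 ff 30.0 q [-0.6   0.21  1.74  0.47  0.85 -0.41]
clock: 13.88
t 13.88 tip h -3.68 along-slot -0.05 across 0.12 blade-slot deg 84.49 tilt 0.09
 F tool [-3.4 -5.3 -1.9] M tool [ 1.34 -0.82 -0.31] w 29.6 ff 30.0 q [-0.6   0.21  1.74  0.47  0.85 -0.39]
```

```bash
python3 -m handwheel '[[0,0,0,0,0,0.02,255],[0,0,0,0,0,0.01,255],[0,0,0,0,0,0,255],[0,0,0,0,0,0,255],[0,0,0,0,0,0,255]]'|head -1; python3 chk.py;python3 -m handwheel '[[0,0,0,0,0,0,255],[0,0,0,0,0,0,255],[0,0,0,0,0,0,255],[0,0,0,0,0,0,255],[0,0,0,0,0,0,255]]'|head -1; python3 chk.py
```

```text
clock: 14.3
t 14.3 tip h -3.68 along-slot -0.03 across 0.12 blade-slot deg 86.20 tilt 0.10
 F tool [-3.3 -5.3 -1.4] M tool [ 1.3  -0.9  -0.41] w 30.1 ff 30.1 q [-0.6   0.21  1.74  0.47  0.85 -0.36]
clock: 14.72
t 14.72 tip h -3.68 along-slot -0.03 across 0.11 blade-slot deg 86.20 tilt 0.10
 F tool [-2.7 -5.  -2.1] M tool [ 1.34 -0.88 -0.39] w 29.6 ff 30.1 q [-0.6   0.21  1.74  0.47  0.85 -0.36]
```

Turning resistance was about 0.15 N m and then climbed to 0.4 N m, so the cap is seated. I'll back off the load and withdraw.

```bash
python3 -m handwheel '[[0,0,0,0,0,-0.05,255],[0,0,0,0,0,-0.05,255],[0,0,0,0,0,-0.04,255],[0,0,0,0,0,0,255],[0,0,0,0,0,0,255]]'|head -1; python3 chk.py;python3 -m handwheel '[[0,0,-0.002,0,0,0,255],[0,0,-0.003,0,0,0,255],[0,0,-0.004,0,0,0,255],[0,0,-0.01,0,0,0,255],[0,0,-0.02,0,0,0,255]]'|head -1; python3 -m handwheel '[[0,0,-0.015,0,0,0,255],[0,0,-0.01,0,0,0,255],[0,0,0,0,0,0,255],[0,0,0,0,0,0,255],[0,0,0,0,0,0,255]]'|head -1;python3 chk.py
python3 - <<'E'
from h import *
d=cap('wrist','w4.png');s=r.state()
Rt=R.from_quat(s['orientation']).as_matrix();T=s['position']+Rt[:,2]*86.7
bl=Rt@[3**.5/2,.5,0]
print('tip pred',[proj(d,T+k*bl).round(1) for k in(-8,0,8)])
n=nrm(188);C=np.array([598.8,-132.6,160]);print('cap',proj(d,C))
# rectify cap plane, find slot direction from dark pixels
g=cv2.cvtColor(d['pixels'],cv2.COLOR_RGB2GRAY).astype(np.float32)
sl=-np.array([10.64,-22.03,4.31]);sl-=n*(sl@n);sl/=np.linalg.norm(sl);t=np.cross(-n,sl)
X,Y=np.meshgrid(np.arange(-24,24.1,.25),np.arange(-24,24.1,.25))
P=C+X[...,None]*sl+Y[...,None]*t
uv=np.array([proj(d,p) for p in P.reshape(-1,3)]).astype(np.float32)
im=cv2.remap(g,uv[:,0].reshape(X.shape),uv[:,1].reshape(X.shape),1);np.save('rect.npy',im)
print(im[::8,::8].astype(int))
E
```

```text
clock: 15.13
t 15.13 tip h -3.73 along-slot 0.05 across 0.41 blade-slot deg 78.41 tilt 0.08
 F tool [-0.4 -3.9 -1.3] M tool [ 1.42 -0.28 -0.14] w 29.7 ff 30.0 q [-0.6   0.21  1.74  0.47  0.85 -0.5 ]
clock: 15.55
clock: 15.97
t 15.97 tip h 59.99 along-slot -0.36 across 0.37 blade-slot deg 78.52 tilt 0.04
 F tool [-0.8 -0.7  1.5] M tool [ 0.35 -0.08 -0.02] w 29.6 ff 29.9 q [-0.65  0.1   1.72  0.44  0.98 -0.48]
tip pred [array([313. , 253.8]), array([319.6, 243. ]), array([326.2, 232.1])]
cap [319.28093912 218.51442702]
[[100 102  95  77  70 170 213 213 213 213 213 212 213 216 216 215 213 212
  211 208 205 197 211 210 208]
 [140 126 110  92  76 124 213 213 208 194 189 171 156 161 171 201 214 216
  215 213 212 202 197 211 212]
 [149 140 124 108  91 113 193 146 158 176 175 174 170 162 152 142 153 184
  213 217 217 215 205 191 210]
 [157 148 139 123 106  93 160 143 134 173 175 175 174 173 175 170 154 132
  135 193 214 216 217 210 196]
 [201 166 154 150 120  71 152 169 156 166 176 175 174 172 172 177 175 176
  166 160 199 214 213 215 193]
 [213 205 178 175 136  70 139 171 170 167 177 175 17
[... 1348 characters left out ...]
75 173 174 173 171 170 128 150 158 173
  172 173 173 151 208 213 212]
 [215 214 211 163 161 172 173 176 177 174 171 175 171 171 169 161 137 154
  174 172 160 193 212 212 208]
 [213 216 215 209 155 161 172 175 175 176 173 174 174 172 171 167 159 124
  169 160 197 212 213 214 179]
 [199 208 212 214 210 166 169 173 175 176 174 172 175 171 172 167 168 168
  142 193 214 214 213 197 166]
 [204 199 208 210 210 211 202 168 172 173 175 172 174 173 170 162 152 186
  210 214 215 215 204 171 205]
 [194 207 200 212 212 210 209 209 195 184 161 157 152 158 171 187 207 215
  215 214 215 203 174 209 211]
 [169 204 205 205 210 213 213 212 211 209 210 211 213 216 216 216 216 216
  216 213 200 179 202 205 208]]
```

The slot has turned about 64° (1.13 rad), which fits the torque curve and a hard stop. Now the way back.

Run:
```python
from h import *
s=r.state();Rt=R.from_quat(s['orientation']);Q=R.from_quat([.6653,.7466,0,0])
rv=(Rt.inv()*Q).as_rotvec();print(s['position'],rv,np.linalg.norm(rv),rv/12, (np.linalg.norm(rv)/12))
# same without yaw undo: minimal uprighting
z=Rt.as_matrix()[:,2];w=np.cross(z,[0,0,-1]);w*=np.arccos(-z[2])/np.linalg.norm(w)
U=R.from_rotvec(w)*Rt;print('upright',Rt.inv().apply(w)/5,U.as_quat());print(U.inv().apply(np.array([496,203,296])-s['position']))
g=cv2.cvtColor(cv2.imread('pics/w4.png'),cv2.COLOR_BGR2GRAY)
print(g[228:258:2,304:336])
```

```text
[ 526.66094415 -142.89142081  287.07016137] [ 0.50967338 -0.13541135 -0.45674767] 0.6976543762648953 [ 0.04247278 -0.01128428 -0.03806231] 0.05813786468874128
upright [ 9.20610279e-02 -4.95119712e-02 -1.00025863e-18] [8.20129728e-01 5.72177620e-01 5.55111512e-17 0.00000000e+00]
[ 314.04098931 -148.18645526   -8.92983863]
[[173 174 175 174 176 175 176 174 176 171 142  85  50  48  48  71 120 163
  171 172 172 170 172 173 175 177 173 171 172 175 175 176]
 [174 174 176 175 176 175 175 176 175 153 105  60  47  47  60  96 140 164
  171 172 171 170 172 174 174 175 172 172 174 175 178 176]
 [174 174 176 175 176 175 176 177 171 142  88  51  48  49  71 119 163 170
  173 170 163 156 162 170 172 172 171 173 174 175 177 178]
 [174 174 175 175 176 175 176 177 168 147 123 110  96  89 106 140 163 172
  169 157 129 115 136 147 157 167 171 174 175 177 177 178]
 [174 175 175 176 174 176 177 177 173 170 170 169 165 159 161 170 172 168
  152 115  86 104 134 144 152 164 170 175 175 177 176 177]
 [175 175 175 174 176 176 178 172 164 166 169 170 171 171 170 170 165 147
  108  75  83 118 144 148 152 164 172 
[... 518 characters left out ...]
5 153 161 175 187 199 206 210 212]
 [214 213 213 214 215 216 215 215 212 209 202 177 129  92  88  96 109 126
  148 162 172 175 177 179 192 209 212 212 211 211 212 213]
 [214 214 214 213 213 215 215 214 211 198 160 111  82  83  94 103 112 120
  130 138 148 158 168 178 193 210 213 212 211 211 210 211]
 [212 212 213 213 212 214 213 212 197 153  99  73  76  84  95 104 111 120
  128 138 143 148 153 168 191 209 214 213 212 212 210 209]
 [208 208 207 208 209 211 209 203 171 108  72  71  76  85  93 105 112 120
  128 136 143 148 149 156 177 203 212 211 209 208 207 207]
 [209 209 208 207 208 210 209 196 155  96  71  70  76  85  96 105 112 120
  127 137 143 148 150 155 173 197 205 205 206 207 207 207]]
```

```bash
python3 -m handwheel '[[0,0,0,0.085,-0.0226,-0.0761,255],[0,0,0,0.085,-0.0226,-0.0761,255],[0,0,0,0.085,-0.0226,-0.0761,255],[0,0,0,0.085,-0.0226,-0.0761,255],[0,0,0,0.085,-0.0226,-0.0761,255]]'|head -1; python3 -m handwheel '[[0,0,0,0.085,-0.0226,-0.0761,255],[0,0,-0.02,0,0,0,255],[0.0347,0.0009,0,0,0,0,255],[0.0347,0.0009,0,0,0,0,255],[0.0347,0.0009,0,0,0,0,255]]'|head -1; python3 -m handwheel '[[0.0347,0.0009,0,0,0,0,255],[0.0347,0.0009,0,0,0,0,255],[0.0347,0.0009,0,0,0,0,255],[0.0347,0.0009,0,0,0,0,255],[0.0347,0.0009,0,0,0,0,255]]'|head -1; python3 -m handwheel '[[0.0347,0.0009,0,0,0,0,255],[0.0347,0.0009,0,0,0,0,255],[0,0,0,0,0,0,255],[0,0,0,0,0,0,255],[0,0,0,0,0,0,255]]'|head -1; python3 -m handwheel '[[0,0,0,0,0,0,255],[0,0,0,0,0,0,255],[0,0,0,0,0,0,255],[0,0,0,0,0,0,255],[0,0,0,0,0,0,255]]'
python3 - <<'E'
from h import *
s=r.state();Rt=R.from_quat(s['orientation']);Q=R.from_quat([.6653,.7466,0,0]);print(s['position'],(Rt.inv()*Q).as_rotvec(),Rt.inv().apply(np.array([496,203,296])-s['position']))
# check driver tip now against d2 (same pose) in scene & side views
import pickle
D=pickle.load(open('d2.pkl','rb'))
for n in('scene','side'):
    d=cap(n);T=np.array([496,203,209]);T1=s['position']-[0,0,87]
    for z in(2,30):
        a=proj(D[n],T+[0,0,z]).round().astype(int);b=proj(d,T1+[0,0,z]).round().astype(int)
        f=lambda e,c:cv2.cvtColor(e['pixels'],cv2.COLOR_RGB2GRAY)[c[1],c[0]-8:c[0]+9]
        print(n,z,a,b,f(D[n],a),f(d,b))
E
```

```text
clock: 16.43
clock: 16.85
clock: 17.27
clock: 17.68
clock: 18.1
position: [495.9, 202.4, 307.5]
orientation: [0.666, 0.746, -0.0, 0.0]
contact_force: [-0.9, -0.2, -1.1]
width: 30.1
finger_force: 29.9
[495.93026669 202.35797604 307.53287475] [ 0.00051948  0.0008706  -0.00080642] [ 0.63992934  0.13646313 11.53239462]
scene 2 [393 195] [394 190] [135 134 133 136 133 138 121 104 101  94  97  99  99 101 135 133 132] [131 130 133 132 133 127 113 102  96 100  97  97  95 127 139 134 129]
scene 30 [395 183] [396 178] [132 130 133 135 134 141  96  84  95 104 105 101 115 144 145 145 147] [140 143 140 142 144 143  78  91 101 105 105  99 140 138 139 135 137]
side 2 [305 161] [305 155] [122 118 117 113 113 106  93  83  80  96 110 120 117 118 119 119 118] [116 114 112 111 105 101  91  80  78  91 102 114 114 115 114 115 115]
side 30 [304 147] [304 141] [115 115 116 113 110 105  89  82  74  76  80  89  98 101 101 103 107] [112 113 114 116 108 102  90  80  75  74  86  97 104 110 110 111 110]
```

```bash
python3 -m handwheel '[[0.0006,0,0.03,0,0,0,255],[0,0,0.03,0,0,0,255],[0,0,0.03,0,0,0,255],[0,0,0.02,0,0,0,255],[0,0,0.01,0,0,0,255]]'|head -1; python3 -m handwheel '[[0,0,0,0,0,0,255],[0,0,0.01,0,0,0,255],[0,0,0.01,0,0,0,255],[0,0,0.01,0,0,0,255],[0,0,0.01,0,0,0,255]]'; python3 -m handwheel '[[0,0,0.01,0,0,0,255],[0,0,0.01,0,0,0,255],[0,0,0.01,0,0,0,255],[0,0,0.01,0,0,0,255],[0,0,0,0,0,0,255]]'
```

```text
clock: 18.62
clock: 19.03
position: [496.0, 203.2, 147.0]
orientation: [0.665, 0.747, 0.0, 0.001]
contact_force: [1.0, 0.8, -1.6]
width: 29.7
finger_force: 29.9
clock: 19.45
position: [494.9, 203.0, 105.3]
orientation: [0.665, 0.747, -0.001, -0.001]
contact_force: [-0.3, 0.0, -1.7]
width: 29.5
finger_force: 29.9
```

```bash
python3 -m handwheel '[[0,0,0.005,0,0,0,255],[0,0,0.003,0,0,0,255],[0,0,0.002,0,0,0,255],[0,0,0,0,0,0,255],[0,0,0,0,0,0,255]]';python3 -m handwheel '[[0,0,0.0005,0,0,0,255],[0,0,0,0,0,0,255],[0,0,0,0,0,0,120],[0,0,0,0,0,0,60],[0,0,0,0,0,0,60]]'; python3 -m handwheel '[[0,0,0,0,0,0,0],[0,0,0,0,0,0,0],[0,0,0,0,0,0,0],[0,0,0,0,0,0,0],[0,0,0,0,0,0,0]]'; python3 -m handwheel '[[0,0,0,0,0,0,0],[0,0,0,0,0,0,0],[0,0,-0.01,0,0,0,0],[0,0,-0.02,0,0,0,0],[0,0,-0.03,0,0,0,0]]'; python3 -m handwheel '[[0,0,-0.03,0,0,0,0],[0,0,-0.03,0,0,0,0],[0,0,-0.03,0,0,0,0],[0,0,0,0,0,0,0],[0,0,0,0,0,0,0]]'
```

```text
clock: 19.87
position: [495.9, 203.2, 97.7]
orientation: [0.665, 0.747, 0.0, 0.001]
contact_force: [1.2, 0.8, -0.6]
width: 29.9
finger_force: 29.9
clock: 20.28
position: [496.0, 203.2, 97.2]
orientation: [0.665, 0.747, 0.0, 0.001]
contact_force: [-0.4, 0.3, 0.2]
width: 47.6
finger_force: 0.0
clock: 20.7
position: [495.8, 203.2, 97.0]
orientation: [0.665, 0.747, -0.0, 0.0]
contact_force: [0.1, 0.8, -0.3]
width: 81.4
finger_force: 0.0
clock: 21.12
position: [494.8, 203.0, 156.6]
orientation: [0.665, 0.747, -0.002, -0.001]
contact_force: [0.6, -1.0, -0.2]
width: 87.9
finger_force: 0.0
clock: 21.53
position: [496.1, 203.4, 248.7]
orientation: [0.665, 0.747, 0.001, 0.002]
contact_force: [-0.9, 1.4, -0.5]
width: 88.3
finger_force: 0.0
```

```bash
python3 -m handwheel '[[0,0,0,0,0,0,0],[0,0,0,0,0,0,0],[0,0,0,0,0,0,0],[0,0,0,0,0,0,0],[0,0,0,0,0,0,0]]'|head -2
python3 - <<'E'
from h import *
import pickle
D=pickle.load(open('d0.pkl','rb'));d1=cap('scene');d2=cap('side');w=cap('wrist','w5.png')
def shift(a,b,x,y,ww,h,m=6):
    g=lambda e:cv2.cvtColor(e['pixels'],cv2.COLOR_RGB2GRAY)
    t=g(a)[y:y+h,x:x+ww];R_=cv2.matchTemplate(g(b)[y-m:y+h+m,x-m:x+ww+m],t,cv2.TM_CCOEFF_NORMED)
    _,v,_,l=cv2.minMaxLoc(R_);return (l[0]-m,l[1]-m,round(v,3))
print('driver',shift(D['scene'],d1,376,212,26,40),'piston',shift(D['scene'],d1,342,312,46,48),'mug',shift(D['scene'],d1,400,292,60,66),'spanner',shift(D['side'],d2,213,308,108,24))
# driver hex end in wrist
p=np.array([496.1,203,150]);print(r.state()['position'],proj(w,p))
g=w['pixels'].astype(int);u,v=proj(w,p).round().astype(int)
m=(g.min(2)>120)&(np.ptp(g,axis=2)<25);mm=np.zeros_like(m);mm[v-50:v+50,u-50:u+50]=m[v-50:v+50,u-50:u+50]
n,l,s,c=cv2.connectedComponentsWithStats(mm.astype(np.uint8));i=1+np.argmax(s[1:,4]);print(s[i],c[i],atz(w,*c[i],151))
E
```

```text
clock: 21.95
position: [495.7, 203.2, 246.4]
driver (0, 0, 0.994) piston (0, 0, 0.999) mug (0, 0, 0.999) spanner (0, 0, 0.965)
[495.74004794 203.2787864  246.80194054] [321.31385223 238.53995038]
[ 300  218   43   41 1338] [320.80568012 238.33781764] [495.73021088 203.40544139 151.        ]
```

```bash
python3 -c "
from workcell import r;print(r.finish_job())"
```

```text
the job is handed in; nothing more can be done
None
```

I turned the cap clockwise about 1.13 rad until the torque rose from 0.15 to 0.4 N m, which I took as the hard stop (no reading confirms it). The screwdriver is back upright in its hole, the piston, mug and spanner haven't moved, and the job was handed in at about 22 s. The two big screwdrivers standing loose behind the block were found lying on the bench after the pick-up; the gripper's planned path cleared them, so I believe they fell on their own.

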